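# Bring three optics to beam height on the rail

### The job

The three optics stand on pillars of different fixed length, and the three carriers on the optical rail have seats of different height: set each optic down gently and upright (do not drop it) in the seat that brings the middle of its glass or aperture to the height of the laser tube's axis, so the tallest goes on the lowest carrier. Each foot must lie flat inside the lip of its seat, and each optic must face along the rail so that the beam would pass through it. Leave the power meter and the dropper bottle where they are.

Things in the scene. Friction and masses are not known exactly. Their poses are not given: they have to be found in the camera images.
- filter_mount: Tallest optic: square black holder 42 x 42 mm, 12 mm thick, with dark round filter glass, on a solid 25 mm steel pillar with a round foot 36 mm in diameter. About 250 g. Origin: centre of the foot's underside, z up; optic's middle 116 mm and top 137 mm above it. x: optical axis (front and back alike); y: across the 42 mm width, gripped there from above.
- carrier_low: The low carrier, fixed on the rail: a black clamp with a round, flat aluminium seat on top, 60 mm wide outside, 53 mm inside its 3 mm high lip. Origin on the rail's centre line at table height below the seat's middle; seat floor 34 mm, lip's top 37 mm above it. Axes parallel to the rail's.
- iris_mount: Middle optic: round black ring, 42 mm diameter, 12 mm thick, small iris aperture, thin lever 12 mm up from its top, on a solid 25 mm steel pillar with a round foot 36 mm in diameter. About 250 g. Origin: centre of the foot's underside, z up; optic's middle 92 mm and top 113 mm above it. x: optical axis (front and back alike); y: across the 42 mm width, gripped there from above.
- carrier_middle: The middle carrier, fixed on the rail: a black clamp with a round, flat aluminium seat on top, 60 mm wide outside, 53 mm inside its 3 mm high lip. Origin on the rail's centre line at table height below the seat's middle; seat floor 58 mm, lip's top 61 mm above it. Axes parallel to the rail's.
- window_mount: Shortest optic: round black ring, 42 mm diameter, 12 mm thick, clear glass window, on a solid 25 mm steel pillar with a round foot 36 mm in diameter. About 250 g. Origin: centre of the foot's underside, z up; optic's middle 68 mm and top 89 mm above it. x: optical axis (front and back alike); y: across the 42 mm width, gripped there from above.
- carrier_high: The high carrier, fixed on the rail: a black clamp with a round, flat aluminium seat on top, 60 mm wide outside, 53 mm inside its 3 mm high lip. Origin on the rail's centre line at table height below the seat's middle; seat floor 82 mm, lip's top 85 mm above it. Axes parallel to the rail's.
- rail: Black optical rail, 56 mm wide, 18 mm high, fixed. Origin on its centre line at table height, y along the rail (the beam's line), z up; it reaches from y -190 to +350 mm. Three carriers stand on it about 130 mm apart, in any sequence; the laser stands near its +y end.
- laser: Alignment laser, fixed on the rail: aluminium tube 34 mm in diameter in a black clamp on a post. Origin on the rail's centre line at table height below the clamp. The tube's axis lies along the rail 150 mm above the table (beam height), pointing to the rail's -y; front end 58 mm, rear end 82 mm from the origin; top 178 mm high.
- power_meter: Bystander: grey hand-held power meter lying on the table, 150 x 68 x 30 mm, origin at the centre of its underside, x along its length.
- dropper: Bystander: dropper bottle with black cap, 40 mm in diameter, 125 mm high, standing on the table, origin at the centre of its underside.

How it is judged:
At the end, for the whole second after the job is handed in: Filter on the low, iris on the middle, window on the high carrier, released and at rest: foot within 10 mm of the seat's middle, flat on its floor (height within +2/-3 mm, tilt under 0.05 rad), optical axis within 0.2 rad of the rail's direction, either way round (horizontal distance between filter_mount and carrier_low below 0.01 m and z of filter_mount in the frame of carrier_low between 0.031 and 0.036 m and angle between each of filter_mount, iris_mount, window_mount's own z axis and vertical below 0.05 rad and angle between the x axis of each of filter_mount, iris_mount, window_mount and the y axis of rail, either way round below 0.2 rad and linear speed of each of filter_mount, iris_mount, window_mount below 0.02 m/s and contact force between each of filter_mount, iris_mount, window_mount and the fingers below 0.1 N and horizontal distance between iris_mount and carrier_middle below 0.01 m and z of iris_mount in the frame of carrier_middle between 0.055 and 0.06 m and horizontal distance between window_mount and carrier_high below 0.01 m and z of window_mount in the frame of carrier_high between 0.079 and 0.084 m); the robot touches nothing.
It fails at once if an optic is tipped over (angle between any of filter_mount, iris_mount, window_mount's own z axis and vertical above 0.6 rad).
It fails at once if an optic is dropped (falls more than about 13 mm out of the fingers) instead of being set down ((contact force between filter_mount and the fingers below 0.05 N and linear speed of filter_mount above 0.5 m/s) or (contact force between iris_mount and the fingers below 0.05 N and linear speed of iris_mount above 0.5 m/s) or (contact force between window_mount and the fingers below 0.05 N and linear speed of window_mount above 0.5 m/s)).
It fails at once if an optic is rammed into its carrier (more than 60 N) (contact force between filter_mount and carrier_low above 60 N or contact force between iris_mount and carrier_middle above 60 N or contact force between window_mount and carrier_high above 60 N).
It fails at once if the power meter is pushed away or knocked over (moved more than 30 mm) (distance of power_meter from where it was at the start of the episode above 0.03 m).
It fails at once if the dropper bottle is pushed away or knocked over (moved more than 30 mm) (distance of dropper from where it was at the start of the episode above 0.03 m).
It also fails if it takes over 96 s, if anything falls off the work surface, if the arm or the gripper's body presses on something with over 40 N, if the wrist force passes 120 N, or if a joint passes its speed limit or range.

### The arm

A 7-joint arm with a two-finger parallel gripper is mounted at the origin on a cart in front of the work surface, level with it; the furniture and walls round the work are solid. World frame = base frame: x ahead of the robot, y to its left, z up, the work surface at z = 0. Lengths are in m, angles in rad, forces in N, time in s.
With the tool pointing down it reaches from about 0.4 to 0.85 m from the base axis. Payload 10.4 kg.
Tool frame: the origin (TCP) lies midway between the tips of the shut fingers; the grasp point (between the pads) lies manip.grasp_offset behind it (manip.grasp_offset is the distance from the TCP to the grasp point, in m); z points along the fingers, y is the line along which they close (so a half turn about z gives the same grasp; the last joint's range is limited). The gripper opens to 87 mm and grips with 3 to 60 N. Pads are 19 mm wide; open, the fingers measure 117 mm over their backs; the gripper's body (75 mm by 190 mm) begins 51 mm behind the grasp point.
Start: joints at [1.249, 0.332, -0.065, 1.46, 0.022, 1.35, -0.088], TCP at [0.184, -0.597, 0.223] pointing down, gripper open.
Joint ranges: [-2.6, 2.6], [-0.5, 2.12], [-1.47, 1.34], [0.16, 2.42], [-1.27, 4.41], [0.06, 2.06], [-2.6, 2.6]. Speed limits (rad/s): [2.22, 2.22, 2.79, 2.79, 3.14, 3.14, 3.14].

### API

Orientations are given as a unit quaternion [w, x, y, z].
In Python, from station import manip gives the robot as it stands.
- The arm moves only by the tool shift_gripper, called after ">>>" by a JSON object that holds its "name" and its "arguments", one argument or row to a line. Schema: {"type":"object","properties":{"increments":{"type":"array","items":{"type":"array","items":{"type":"number"},"minItems":6,"maxItems":6},"minItems":1,"maxItems":20},"aperture":{"type":"number"},"grip_force":{"type":"number"},"only":{"type":"string"},"quiet":{"type":"boolean"},"lines":{"type":"string"}},"required":["increments"],"additionalProperties":false}. increments is a list of rows, 1 to 20 of them, each of 6 numbers: dx, dy, dz in a scale on which 1.0 is 0.4 m, then a rotation vector rx, ry, rz in normalised numbers (1 is pi rad); each row shifts and turns the commanded pose from where the row before left it, along the tool's axes as they then stand; what a row does not reach is not made up. A row lasts 1/12 s, in which the tool goes at most 0.0417 m and 0.125 rad, less where a joint would pass 70% of its speed; a pose out of reach is approached as far as the arm can. aperture is the finger opening in m, set as the call begins (left out keeps the last). The fingers move at their own pace and stop on an object; grip_force is the grip in N (left out, the last holds). Time passes only in rows, so rows that do not move let the fingers close. The tool returns the time, the measured TCP pose, the force, the opening and the grip force at its end. only (a regular expression) keeps the lines of the reply that match it, lines (a string "A,B") keeps lines A to B, and quiet returns only ok. Shift and turn numbers lie between -1 and 1, and a call with a number outside is refused. Input that does not fit is refused with a message, and nothing moves.
- manip.get_state(): the state, without advancing time (a new reading comes with each control period).
- manip.snapshot(name): name is "side" or "top" or "wrist"; returns the picture (384x512x3 uint8, red, green, blue); there is no depth.
- manip.camera_params(name): a dict with "fx", "fy", "cx", "cy" (pixels), "eye" and "attitude" of the camera in the world; the wrist camera has in their place "T_tool_cam" (4x4, takes a point from camera to tool coordinates, whose origin is the TCP and whose axes are the flange's). Camera axes: x right, y down, z forward; pixel columns grow to the right and rows downward; lengths in m; the calibration is good to about 2 mm. A picture is of the moment at which its call begins: read the wrist's pose just before it. camera_params takes no time and is no camera call.
- manip.sign_off(): hands the job in; it is judged then, once.
The state is a dict: "time_s": time; "joint_positions": joint angles; "joint_velocities": joint speeds; "joint_torque": joint torques, N m; "eef_pos": TCP position; "ee_rot": TCP orientation; "wrist_force": force on the tool from outside, world axes, zero at the start; "wrist_torque": the same for the moment, N m; "width": finger opening in m; "gripper_force": force on a finger pad.
Only numpy, scipy, OpenCV 4.12 (cv2) and the standard library are available. Lean on these libraries where they do the work, as an engineer would, in place of code of your own. Each camera call takes 0.05 s, during which the arm holds its last target. There are 200 camera calls.

## Working session

There is one attempt and no reset: what is moved stays moved. The work goes in short steps, Python scripts to look and compute and a tool call to move; the robot and the scene stay as the last step left them, time stands still between calls to the robot, and variables do not carry over. Pictures are saved under pics/ and viewed, at most 14 in all, crops included, and the job is handed in when it is done.

```bash
ls; mkdir -p pics; python3 - <<'E'
from station import manip
import cv2
print(manip.grasp_offset, manip.get_state())
for n in ["top","side","wrist"]:
    p=manip.camera_params(n); print(n,p)
    cv2.imwrite(f"pics/{n}0.png",manip.snapshot(n)[:,:,::-1])
E
```

```text
pics
station.py
0.0187 {'time_s': 0.0, 'joint_positions': array([ 1.24940445,  0.33283595, -0.06468392,  1.46096409,  0.02162965,
        1.34989701, -0.08848648]), 'joint_velocities': array([-1.56237938e-04, -3.08466391e-04, -1.15307179e-03,  2.60532752e-03,
       -8.02410997e-04, -8.25825427e-05,  1.19835517e-03]), 'joint_torque': array([ 3.63097415e-04, -6.23264050e+01,  2.49741704e-02, -3.89911509e+01,
       -6.12875191e-02,  3.98183498e-02,  1.48171489e-04]), 'eef_pos': array([ 0.18383703, -0.59693798,  0.22176547]), 'ee_rot': array([-6.86952987e-04,  9.88858965e-01,  1.48853790e-01, -1.54552569e-04]), 'wrist_force': array([ 0.08076332, -0.13784931, -0.84265029]), 'wrist_torque': array([-0.01177998, -0.0281663 ,  0.04044627]), 'gripper_force': 0.0, 'width': 0.08672885483461236}
top {'fx': 447.1065755982758, 'fy': 447.1065755982758, 'cx': 255.44481714354464, 'cy': 192.47288412309072, 'eye': array([0.34511101, 0.01782776, 1.18800655]), 'attitude': array([-0.05778312,  0.70834715, -0.7008061 ,  0.06145112])}
side {'fx': 378.1888907163331, 'fy': 378.1888907163331, 'cx': 256.25865691224976, 'cy': 185.18182714835046, 'eye': array([ 0.41031902, -0.72172694,  0.66796214]), 'attitude': array([-0.43062706,  0.89722119, -0.0909735 ,  0.03575318])}
wrist {'fx': 307.1815904970558, 'fy': 307.1815904970558, 'cx': 257.8085742189875, 'cy': 183.24931247872092, 'T_tool_cam': array([[-9.23927330e-05, -9.62104138e-01, -2.72682267e-01,
         7.47118348e-02],
       [ 9.99999968e-01, -2.46226812e-05, -2.51953114e-04,
        -1.37264024e-04],
       [ 2.35690965e-04, -2.72682282e-01,  9.62104110e-01,
        -1.62417430e-01],
       [ 0.00000000e+00,  0.00000000e+00,  0.00000000e+00,
         1.00000000e+00]])}
```

View pics/top0.png

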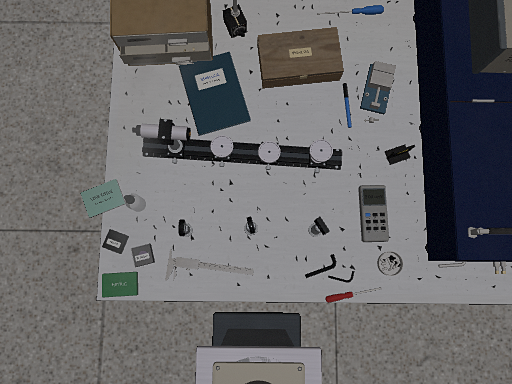

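View pics/side0.png

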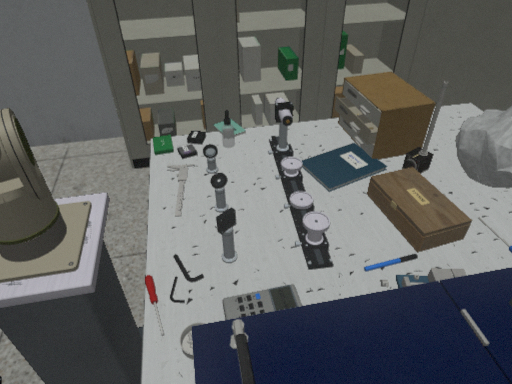

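The top view shows the optics at about (184,227), (251,225) and (320,225), with the seats at (222,147), (269,152) and (320,151). In the side view the tall square filter is nearest at (228,225), the iris is at (219,185) and the window at (211,157). The seats there are at (316,225), (301,202) and (291,168). Next I'll enlarge both.

```bash
python3 - <<'E'
import cv2
t=cv2.imread("pics/top0.png")[110:250,130:345]; s=cv2.imread("pics/side0.png")[85:275,190:340]
cv2.imwrite("pics/c1.png",cv2.resize(t,None,fx=3.7,fy=3.7,interpolation=cv2.INTER_CUBIC))
cv2.imwrite("pics/c2.png",cv2.resize(s,None,fx=3.1,fy=3.1,interpolation=cv2.INTER_CUBIC))
E
```

```text
(no output)
```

View pics/c1.png

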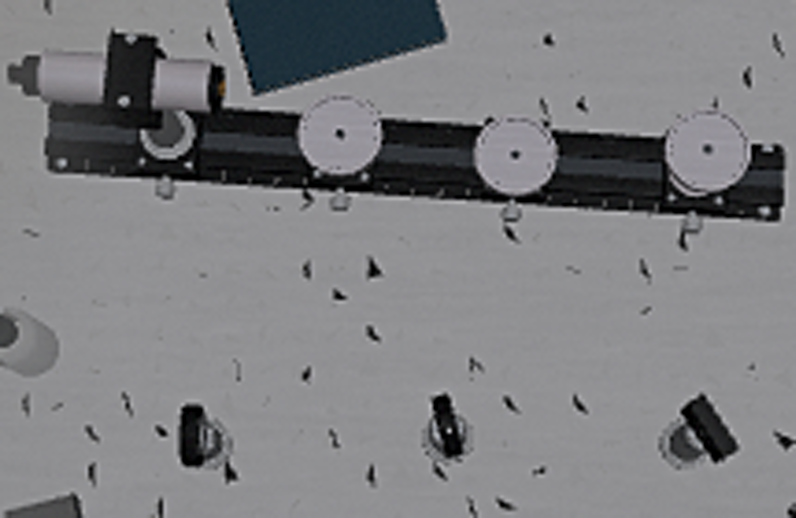

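View pics/c2.png

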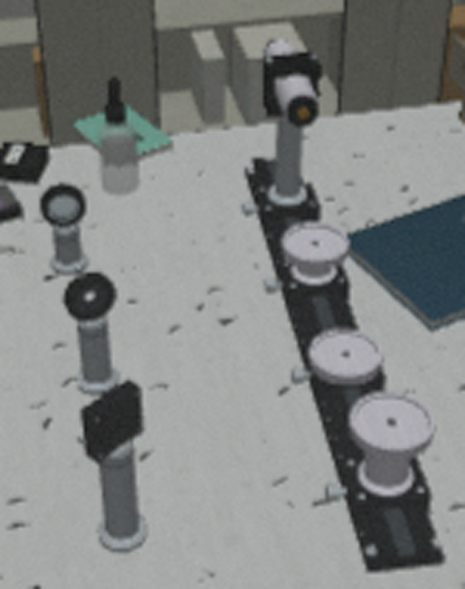

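The crops show the seat centre dots clearly. In the top crop they are at (340,133), (515,155) and (707,148); in the side crop at (315,243), (346,353) and (391,421). Next I'll triangulate them along with the optics.

```bash
cat > h.py <<'E'
import numpy as np, cv2
from station import manip
from scipy.spatial.transform import Rotation as R
def rot(q): return R.from_quat([q[1],q[2],q[3],q[0]]).as_matrix()
def cam(n, st=None):
    p=manip.camera_params(n); K=(p['fx'],p['fy'],p['cx'],p['cy'])
    if n!='wrist': return K, rot(p['attitude']), np.array(p['eye'])
    A=rot(st['ee_rot']); T=p['T_tool_cam']
    return K, A@T[:3,:3], A@T[:3,3]+st['eef_pos']
def ray(c,uv):
    K,A,e=c; d=A@np.array([(uv[0]-K[2])/K[0],(uv[1]-K[3])/K[1],1]); return e,d/np.linalg.norm(d)
def plane(c,uv,z):
    e,d=ray(c,uv); return e+d*(z-e[2])/d[2]
def proj(c,P):
    K,A,e=c; q=A.T@(np.array(P)-e); return np.array([K[0]*q[0]/q[2]+K[2],K[1]*q[1]/q[2]+K[3]])
def tri(rs):
    M=np.zeros((3,3));b=np.zeros(3)
    for e,d in rs:
        Q=np.eye(3)-np.outer(d,d); M+=Q; b+=Q@e
    p=np.linalg.solve(M,b)
    return p, max(np.linalg.norm((np.eye(3)-np.outer(d,d))@(p-e)) for e,d in rs)
E
python3 - <<'E'
from h import *
np.set_printoptions(precision=4,suppress=True)
T=cam('top');S=cam('side')
ct=lambda p:((p[0]+.5)/3.7-.5+130,(p[1]+.5)/3.7-.5+110)
cs=lambda p:((p[0]+.5)/3.1-.5+190,(p[1]+.5)/3.1-.5+85)
for n,a,b in [("A",(340,133),(315,243)),("B",(515,155),(346,353)),("C",(707,148),(391,421)),("filt",(709,427),(113,420)),("iris",(447,426),(89,297)),("win",(192,436),(63,205)),
 ("ffoot",(685,445),(122,530)),("ifoot",(447,437),(98,380)),("wfoot",(207,441),(67,262))]:
    print(n,*tri([ray(T,ct(a)),ray(S,cs(b))]))
print([plane(T,ct(p),.018)[:2] for p in [(50,103),(785,145),(48,170),(782,218)]])
print('filt plate', [plane(T,ct(p),.137)[:2] for p in [(700,395),(682,410),(738,443),(718,462)]])
s=manip.get_state();A=rot(s['ee_rot']);print(A)
E
```

```text
A [0.6627 0.1028 0.0555] 0.001112055038821561
B [ 0.6553 -0.0219  0.0316] 0.001914249800289209
C [ 0.648  -0.153   0.0798] 0.0008682590555134042
filt [ 0.451  -0.1461  0.1142] 0.0006427355692602243
iris [0.4526 0.0246 0.0889] 0.0009257342328806134
win [0.4466 0.1977 0.0656] 0.0013126338221037027
ffoot [ 0.4497 -0.1459  0.0015] 0.0014125353600248157
ifoot [ 0.4534  0.025  -0.0013] 0.0009054006719683348
wfoot [0.4466 0.1971 0.001 ] 0.0008884257739260196
[array([0.6922, 0.3183]), array([ 0.6669, -0.2194]), array([0.6418, 0.3171]), array([ 0.6122, -0.216 ])]
filt plate [array([ 0.4686, -0.1372]), array([ 0.4588, -0.1256]), array([ 0.4381, -0.161 ]), array([ 0.4259, -0.1481])]
[[ 0.9557  0.2944 -0.0004]
 [ 0.2944 -0.9557  0.001 ]
 [-0.0001 -0.0011 -1.    ]]
```

Triangulated seat heights are A 56 mm (middle), B 32 mm (low) and C 80 mm (high). The filter, iris and window are at y -0.146, +0.025 and +0.198. I'll now move above the filter.

Units first: shifts go in shares of 0.4 m and turns go in shares of pi rad. So 0.0277 m / 0.4 = 0.0693, -0.0252 m / 0.4 = -0.063.

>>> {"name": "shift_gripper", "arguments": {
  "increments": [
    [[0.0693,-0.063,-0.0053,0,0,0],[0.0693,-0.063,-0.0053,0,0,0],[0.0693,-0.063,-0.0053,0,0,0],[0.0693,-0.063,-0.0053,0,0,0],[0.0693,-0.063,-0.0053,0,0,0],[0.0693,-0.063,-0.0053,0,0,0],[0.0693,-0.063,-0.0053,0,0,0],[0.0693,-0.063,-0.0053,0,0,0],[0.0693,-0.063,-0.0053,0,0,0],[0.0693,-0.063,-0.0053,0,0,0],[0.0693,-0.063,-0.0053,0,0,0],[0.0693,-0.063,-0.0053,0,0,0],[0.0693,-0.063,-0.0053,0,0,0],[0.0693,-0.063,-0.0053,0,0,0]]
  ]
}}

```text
refused: increments[0]: the value is too long (schema: maxItems 6). Nothing was moved.
```

Refused on format, not on reach. It needs a list of rows, each a list of 6 numbers.

>>> {"name": "shift_gripper", "arguments": {
  "increments": [
    [0.0693,-0.063,-0.0053,0,0,0],
    [0.0693,-0.063,-0.0053,0,0,0],
    [0.0693,-0.063,-0.0053,0,0,0],
    [0.0693,-0.063,-0.0053,0,0,0],
    [0.0693,-0.063,-0.0053,0,0,0],
    [0.0693,-0.063,-0.0053,0,0,0],
    [0.0693,-0.063,-0.0053,0,0,0],
    [0.0693,-0.063,-0.0053,0,0,0],
    [0.0693,-0.063,-0.0053,0,0,0],
    [0.0693,-0.063,-0.0053,0,0,0],
    [0.0693,-0.063,-0.0053,0,0,0],
    [0.0693,-0.063,-0.0053,0,0,0],
    [0.0693,-0.063,-0.0053,0,0,0],
    [0.0693,-0.063,-0.0053,0,0,0]
  ]
}}

```text
time_s: 1.32
eef_pos: [0.4512, -0.1443, 0.2521]
ee_rot: [0.0, 0.989, 0.149, 0.0]
wrist_force: [0.8, -0.6, -0.4]
width: 0.087
gripper_force: 0.0
```

>>> {"name": "shift_gripper", "arguments": {
  "increments": [
    [0,0,0,0,0,-0.0382],
    [0,0,0,0,0,-0.0382],
    [0,0,0,0,0,-0.0382],
    [0,0,0,0,0,-0.0382],
    [0,0,0,0,0,-0.0382],
    [0,0,0,0,0,-0.0382],
    [0,0,0,0,0,-0.0382],
    [0,0,0,0,0,-0.0382],
    [0,0,0,0,0,-0.0382],
    [0,0,0,0,0,-0.0382],
    [0,0,0,0,0,-0.0382],
    [0,0,0,0,0,-0.0382],
    [0,0,0,0,0,-0.0382],
    [0,0,0,0,0,-0.0382],
    [0,0,0,0,0,-0.0382],
    [0,0,0,0,0,-0.0318],
    [0,0,0,0,0,0],
    [0,0,0,0,0,0]
  ]
}}

```text
time_s: 2.82
eef_pos: [0.4507, -0.146, 0.2518]
ee_rot: [-0.0, 0.456, 0.89, -0.0]
wrist_force: [0.7, -0.1, 0.5]
width: 0.0867
gripper_force: 0.0
```

```bash
python3 - <<'E'
from h import *
s=manip.get_state(); print(s['joint_positions'],s['eef_pos'],rot(s['ee_rot']).round(4).tolist())
im=manip.snapshot('wrist'); cv2.imwrite('pics/w1.png',im[:,:,::-1])
import pickle; pickle.dump(s,open('w1.pkl','wb'))
E
```

```text
[ 0.75036631  0.00945425 -0.53080319  1.77433962  0.00491262  1.35931467
  0.8432283 ] [ 0.45065024 -0.14597724  0.25182534] [[-0.5848, 0.8112, -0.0002], [0.8112, 0.5848, 0.0], [0.0001, -0.0002, -1.0]]
```

View pics/w1.png

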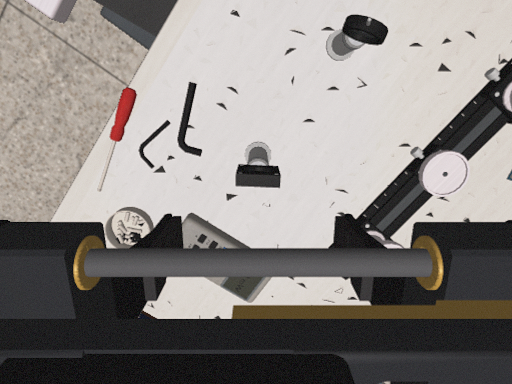

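The wrist view shows the filter plate at columns 236–280 and rows 163–187, parallel to the fingers. Its foot is at about (258,150). I'll measure this precisely.

```bash
python3 - <<'E'
from h import *; import pickle
np.set_printoptions(precision=4,suppress=True)
s=pickle.load(open('w1.pkl','rb')); c=cam('wrist',s); im=cv2.imread('pics/w1.png'); g=cv2.cvtColor(im,cv2.COLOR_BGR2GRAY)
print(g[150:192:2,258]); 
m=(g<70).astype(np.uint8); m[:, :225]=0; m[:,292:]=0; m[:160]=0; m[196:]=0
n,l,st,ce=cv2.connectedComponentsWithStats(m); i=1+np.argmax(st[1:,4]); print(st[i],ce[i])
pts=cv2.findContours((l==i).astype(np.uint8),0,1)[0][0]; r=cv2.minAreaRect(pts); print(r, cv2.boxPoints(r).tolist())
x,y,w,h=st[i][:4]
A=rot(s['ee_rot'])
def tool(uv,z): return A.T@(plane(c,uv,z)-s['eef_pos'])
for z in (.137,): 
  for uv in [(x-.5,y+h-.5),(x+w-.5,y+h-.5),(258,y+h-.5)]: print(tool(uv,z), plane(c,uv,z))
for P in [(0.451,-.146,.137)]: print(proj(c,P))
# foot circle at z~0.005: bright rim
print(g[138:160,258]); print(g[150,236:282])
E
```

```text
[ 89  88  88  87  99 146 195 191  25  54  52  11  37  50  56  57  52  59
 104 221 219]
[236 165  44  22 874] [257.8307 175.6213]
((257.5, 175.5), (21.0, 43.0), 90.0) [[236.0, 165.0], [279.0, 165.0], [279.0, 186.0], [236.0, 186.0]]
[-0.0069 -0.0209  0.1148] [ 0.4377 -0.1638  0.137 ]
[-0.0069  0.0205  0.1148] [ 0.4713 -0.1396  0.137 ]
[-0.0069  0.0003  0.1148] [ 0.4549 -0.1514  0.137 ]
[258.0122 179.6679]
[215 216 214 183 181 174 178 171 132  86  92  92  89  93  88  91  88  91
  87  73  99 141]
[217 216 216 218 217 217 217 219 220 183 174 177 181 186 129  91  92  94
  93  93  94  90  89  91  90  91  89  90  85  92 163 179 175 178 161 207
 218 219 217 218 219 220 221 220 215 215]
```

Filter centre is within 1 mm of the tool in x and y, with yaw aligned. I'll descend 0.155 m and grip.

Scaled: 0.031 m / 0.4 = 0.0775, 0.02 m / 0.4 = 0.05.

>>> {"name": "shift_gripper", "arguments": {
  "increments": [
    [-0.0025,0,0.0775,0,0,0],
    [0,0,0.0775,0,0,0],
    [0,0,0.0775,0,0,0],
    [0,0,0.0775,0,0,0],
    [0,0,0.05,0,0,0],
    [0,0,0.0275,0,0,0],
    [0,0,0,0,0,0],
    [0,0,0,0,0,0]
  ]
}}

```text
time_s: 3.53
eef_pos: [0.4517, -0.1468, 0.0975]
ee_rot: [0.0, 0.455, 0.891, 0.0]
wrist_force: [0.5, 0.8, 0.4]
width: 0.087
gripper_force: 0.0
```

>>> {"name": "shift_gripper", "arguments": {
  "increments": [
    [0,0,0,0,0,0],
    [0,0,0,0,0,0],
    [0,0,0,0,0,0],
    [0,0,0,0,0,0],
    [0,0,0,0,0,0],
    [0,0,0,0,0,0],
    [0,0,0,0,0,0],
    [0,0,0,0,0,0],
    [0,0,0,0,0,0],
    [0,0,0,0,0,0]
  ],
  "aperture": 0.03,
  "grip_force": 25
}}

```text
time_s: 4.37
eef_pos: [0.4514, -0.1468, 0.097]
ee_rot: [0.0, 0.454, 0.891, -0.0]
wrist_force: [-1.6, -0.4, 1.5]
width: 0.0418
gripper_force: 25.0
```

Gripped at 41.8 mm with 25 N. I'll lift it and turn it to the rail yaw (+0.68 rad about tool z).

Scaled: -0.035 m / 0.4 = -0.0875, -0.03 m / 0.4 = -0.075, 0.11 rad / 3.1416 = 0.035.

>>> {"name": "shift_gripper", "arguments": {
  "increments": [
    [0,0,-0.025,0,0,0],
    [0,0,-0.075,0,0,0],
    [0,0,-0.0875,0,0,0],
    [0,0,-0.0875,0,0,0],
    [0,0,0,0,0,0.035],
    [0,0,0,0,0,0.035],
    [0,0,0,0,0,0.035],
    [0,0,0,0,0,0.035],
    [0,0,0,0,0,0.035],
    [0,0,0,0,0,0.035],
    [0,0,0,0,0,0.0064],
    [0,0.0875,0,0,0,0],
    [0,0.0875,0,0,0,0],
    [0,0.075,0,0,0,0],
    [0,0,0,0,0,0],
    [0,0,0,0,0,0]
  ]
}}

```text
time_s: 5.7
eef_pos: [0.5518, -0.1514, 0.2062]
ee_rot: [-0.001, 0.724, 0.69, 0.0]
wrist_force: [-0.6, 0.1, -2.8]
width: 0.0416
gripper_force: 25.0
```

```bash
python3 - <<'E'
from h import *
np.set_printoptions(precision=4,suppress=True)
s=manip.get_state(); A=rot(s['ee_rot']); print(s['eef_pos'],s['width'],s['gripper_force'],A.tolist())
im=manip.snapshot('wrist'); cv2.imwrite('pics/w2.png',im[:,:,::-1]); c=cam('wrist',s)
for P in [(.6627,.1028,.058),(.6553,-.0219,.034),(.648,-.153,.082)]: print(proj(c,P))
import pickle; pickle.dump(s,open('w2.pkl','wb'))
E
```

```text
[ 0.5518 -0.1514  0.2062] 0.04158402243388233 24.999943768771118 [[0.04833380781035406, 0.9988303856690973, -0.0013052534903927075], [0.9988296316263955, -0.048331344750814305, 0.0018569059365309152], [0.0017916494163050366, -0.0013934771976462056, -0.9999974241035168]]
[ 379.591  -139.8691]
[355.6122  34.4712]
[358.0858 174.1198]
```

View pics/w2.png

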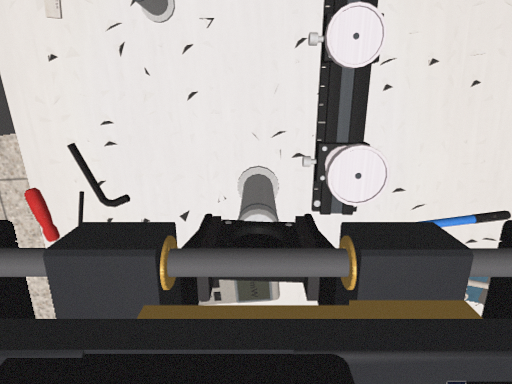

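The seat dots appear at (356,36) and (358,174), against predictions of (355.6,34.5) and (358.1,174.1). The filter hangs upright. I'll refine seat B with all the views.

```bash
python3 - <<'E'
from h import *; import pickle
np.set_printoptions(precision=4,suppress=True)
def dot(f,u,v,r=7):
    g=cv2.imread(f,0).astype(float)[v-r:v+r+1,u-r:u+r+1]; w=np.clip(np.median(g)-25-g,0,None); Y,X=np.mgrid[v-r:v+r+1,u-r:u+r+1]
    return ((w*X).sum()/w.sum(),(w*Y).sum()/w.sum())
s1,s2=[pickle.load(open(f'w{i}.pkl','rb')) for i in (1,2)]
c1,c2,T,S=cam('wrist',s1),cam('wrist',s2),cam('top'),cam('side')
b1=dot('pics/w1.png',445,173);b2=dot('pics/w2.png',356,36);k2=dot('pics/w2.png',358,174)
bt=dot('pics/top0.png',269,152,4);kt=dot('pics/top0.png',321,150,4);at=dot('pics/top0.png',222,146,4)
bs=dot('pics/side0.png',301,199,3);ks=dot('pics/side0.png',316,221,3)
print(b1,b2,k2,bt,kt,at,bs,ks)
for c,p,z in [(c1,b1,.034),(c2,b2,.034),(T,bt,.034),(S,bs,.034),(c2,k2,.082),(T,kt,.082),(S,ks,.082),(T,at,.058)]: print(plane(c,p,z))
print('B',tri([ray(c1,b1),ray(c2,b2),ray(T,bt)])); print('C',tri([ray(c2,k2),ray(T,kt)]))
E
```

```text
(np.float64(444.7590607452782), np.float64(173.6584992343032)) (np.float64(355.75334075723833), np.float64(35.52728285077951)) (np.float64(357.83747442268344), np.float64(175.35603624671148)) (np.float64(268.7650793650794), np.float64(151.37777777777777)) (np.float64(320.7556270096463), np.float64(149.7684887459807)) (np.float64(221.46493506493508), np.float64(145.65974025974026)) (np.float64(301.1417322834646), np.float64(198.76377952755905)) (np.float64(315.81069958847735), np.float64(220.679012345679))
[ 0.6557 -0.0229  0.034 ]
[ 0.6555 -0.0229  0.034 ]
[ 0.6531 -0.0215  0.034 ]
[ 0.6559 -0.025   0.034 ]
[ 0.6478 -0.1542  0.082 ]
[ 0.6461 -0.1526  0.082 ]
[ 0.6478 -0.1556  0.082 ]
[0.6607 0.1029 0.058 ]
B (array([ 0.6543, -0.0226,  0.0352]), np.float64(0.0017808431444733379))
C (array([ 0.642 , -0.1498,  0.0988]), np.float64(0.00044448700768667793))
```

Scaled: 0.0267 m / 0.4 = 0.0668, 0.0195 m / 0.4 = 0.0488.

>>> {"name": "shift_gripper", "arguments": {
  "increments": [
    [0.0668,0.0488,0,0,0,0],
    [0.0668,0.0488,0,0,0,0],
    [0.0668,0.0488,0,0,0,0],
    [0.0668,0.0488,0,0,0,0],
    [0.0668,0.0488,0,0,0,0],
    [0,0,0,0,0,0],
    [0,0,0.05,0,0,0],
    [0,0,0.05,0,0,0],
    [0,0,0.0375,0,0,0],
    [0,0,0.025,0,0,0],
    [0,0,0,0,0,0],
    [0,0,0,0,0,0]
  ]
}}

```text
time_s: 6.75
eef_pos: [0.6551, -0.0241, 0.1425]
ee_rot: [0.0, 0.725, 0.689, -0.0]
wrist_force: [0.0, 0.8, -1.9]
width: 0.0417
gripper_force: 25.0
```

```bash
python3 - <<'E'
from h import *
np.set_printoptions(precision=4,suppress=True)
s=manip.get_state(); A=rot(s['ee_rot']); print(s['eef_pos'],s['wrist_force'],A.tolist(), A.T@(np.array([.6556,-.0229,.131])-s['eef_pos']))
E
```

```text
[ 0.6551 -0.0241  0.1425] [ 0.0046  0.8076 -1.8895] [[0.05172351046558299, 0.9986614421601715, -4.9068151234346185e-05], [0.998661350091035, -0.0517235268080084, -0.0004296613699186236], [-0.00043162422115923657, -2.6778871794520614e-05, -0.9999999064917077]] [0.0013 0.0004 0.0115]
```

Scaled: 0.004 m / 0.4 = 0.01, 0.003 m / 0.4 = 0.0075.

>>> {"name": "shift_gripper", "arguments": {
  "increments": [
    [0.003,0.001,0.01,0,0,0],
    [0,0,0.0075,0,0,0],
    [0,0,0.0025,0,0,0],
    [0,0,0.0025,0,0,0],
    [0,0,0.0025,0,0,0],
    [0,0,0.0013,0,0,0],
    [0,0,0.0013,0,0,0],
    [0,0,0,0,0,0],
    [0,0,0,0,0,0]
  ]
}}

```text
time_s: 7.5
eef_pos: [0.6561, -0.0226, 0.1312]
ee_rot: [0.0, 0.725, 0.688, 0.0]
wrist_force: [-0.5, -0.4, -0.6]
width: 0.0419
gripper_force: 25.0
```

Scaled: 0.0005 m / 0.4 = 0.0013.

>>> {"name": "shift_gripper", "arguments": {
  "increments": [
    [0,0,0.0013,0,0,0],
    [0,0,0.0013,0,0,0],
    [0,0,0,0,0,0],
    [0,0,0,0,0,0]
  ]
}}

```text
time_s: 7.83
eef_pos: [0.6562, -0.0225, 0.1311]
ee_rot: [0.0, 0.725, 0.688, 0.0]
wrist_force: [-3.9, 0.4, 6.9]
width: 0.0418
gripper_force: 25.0
```

Contact at 7 N upward. Now I'll release, raise, and look.

>>> {"name": "shift_gripper", "arguments": {
  "increments": [
    [0,0,0,0,0,0],
    [0,0,0,0,0,0],
    [0,0,0,0,0,0],
    [0,0,0,0,0,0],
    [0,0,0,0,0,0],
    [0,0,0,0,0,0]
  ],
  "aperture": 0.087
}}

```text
time_s: 8.33
eef_pos: [0.656, -0.0226, 0.1298]
ee_rot: [-0.0, 0.725, 0.688, -0.0]
wrist_force: [-0.7, 1.1, -0.7]
width: 0.0744
gripper_force: 0.0
```

>>> {"name": "shift_gripper", "arguments": {
  "increments": [
    [0,0,-0.025,0,0,0],
    [0,0,-0.075,0,0,0],
    [0,0,-0.1,0,0,0],
    [0,0,-0.1,0,0,0],
    [0,0,-0.05,0,0,0],
    [0,-0.1,0,0,0,0],
    [0,-0.1,0,0,0,0],
    [0,-0.1,0,0,0,0],
    [0,-0.1,0,0,0,0],
    [0,-0.1,0,0,0,0],
    [0.06,0,0.025,0,0,-0.0382],
    [0.06,0,0.025,0,0,-0.0382],
    [0,0,0,0,0,-0.0318],
    [0,0,0,0,0,0],
    [0,0,0,0,0,0]
  ]
}}

```text
time_s: 9.58
eef_pos: [0.456, 0.0355, 0.2507]
ee_rot: [0.001, 0.6, 0.8, 0.0]
wrist_force: [-0.6, -0.5, 0.3]
width: 0.0869
gripper_force: 0.0
```

```bash
python3 - <<'E'
from h import *; import pickle
s=manip.get_state(); print(s['eef_pos'],rot(s['ee_rot']).round(4).tolist())
cv2.imwrite('pics/w3.png',manip.snapshot('wrist')[:,:,::-1]); pickle.dump(s,open('w3.pkl','wb'))
c=cam('wrist',s); print(proj(c,(.4526,.0246,.113)))
E
```

```text
[0.45603728 0.03554093 0.25066298] [[-0.2811, 0.9597, 0.0009], [0.9597, 0.2811, -0.0006], [-0.0008, 0.0007, -1.0]]
[251.40445207 182.55194263]
```

View pics/w3.png

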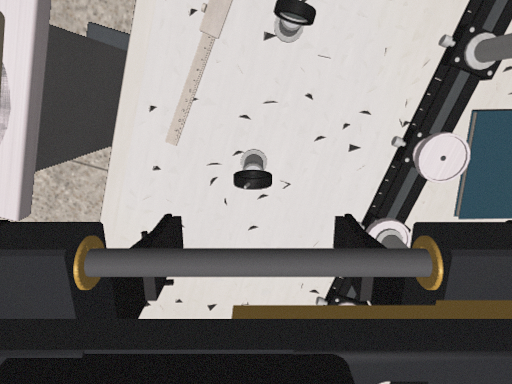

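The iris is at (253,180), with its ring at columns 234–272. I'll measure its centre and yaw.

```bash
cat > m.py <<'E'
from h import *; import pickle, sys
np.set_printoptions(precision=4,suppress=True)
# blob measure: name, window centre, mid-height
f,u,v,z,g0=sys.argv[1],int(sys.argv[2]),int(sys.argv[3]),float(sys.argv[4]),float(sys.argv[5])
s=pickle.load(open(f+'.pkl','rb')); c=cam('wrist',s); A=rot(s['ee_rot'])
g=cv2.imread(f'pics/{f}.png',0); m=np.zeros_like(g); m[v-22:v+22,u-33:u+33]=g[v-22:v+22,u-33:u+33]<g0
m=cv2.morphologyEx(m,cv2.MORPH_OPEN,np.ones((3,3)))
n,l,st,ce=cv2.connectedComponentsWithStats(m); i=1+np.argmax(st[1:,4]); b=l==i
print(st[i],ce[i]); ys,xs=np.nonzero(b); L,Rr=xs.min(),xs.max()
pl=(L-.5,ys[xs<=L+1].mean()); pr=(Rr+.5,ys[xs>=Rr-1].mean())
r=cv2.minAreaRect(cv2.findContours(b.astype(np.uint8),0,1)[0][0]); print(r)
tl=lambda p:A.T@(plane(c,p,z)-s['eef_pos'])
a,d=tl(pl),tl(pr); print('tool L,R',a,d,'mid',(a+d)/2,'width',np.linalg.norm(d-a),'yaw about tool z',np.arctan2(-(d-a)[0],(d-a)[1]))
cv2.imwrite('pics/crop.png',cv2.resize(cv2.imread(f'pics/{f}.png')[v-40:v+40,u-50:u+50],None,fx=6,fy=6,interpolation=cv2.INTER_CUBIC))
E
python3 m.py w3 253 178 0.092 70
```

```text
[234 170  38  19 607] [252.7035 178.6623]
((252.5, 179.0), (18.0, 37.0), 90.0)
tool L,R [-0.0109 -0.0263  0.1587] [-0.0117  0.0148  0.1587] mid [-0.0113 -0.0057  0.1587] width 0.04112069752572828 yaw about tool z 0.019178053277637004
```

View pics/crop.png

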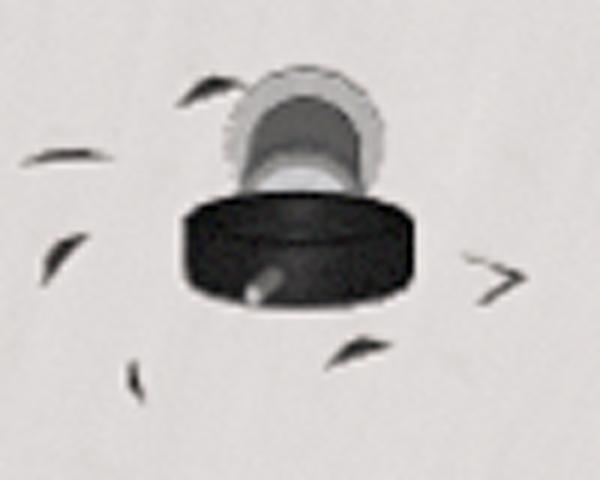

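The crop shows the ring nearly parallel to the fingers, with the lever standing within the ring's width. I'll centre over it, descend, and grip.

Scaled: 0.034 m / 0.4 = 0.085, -0.0108 m / 0.4 = -0.027, 0.019 rad / 3.1416 = 0.006.

>>> {"name": "shift_gripper", "arguments": {
  "increments": [
    [-0.027,-0.0143,0,0,0,0],
    [0,0,0.075,0,0,0.006],
    [0,0,0.085,0,0,0],
    [0,0,0.085,0,0,0],
    [0,0,0.085,0,0,0],
    [0,0,0.075,0,0,0],
    [0,0,0.0385,0,0,0],
    [0,0,0,0,0,0],
    [0,0,0,0,0,0]
  ]
}}

```text
time_s: 10.38
eef_pos: [0.4535, 0.0234, 0.0726]
ee_rot: [-0.001, 0.607, 0.795, -0.0]
wrist_force: [1.1, -0.0, -0.2]
width: 0.0868
gripper_force: 0.0
```

>>> {"name": "shift_gripper", "arguments": {
  "increments": [
    [0,0,0,0,0,0],
    [0,0,0,0,0,0],
    [0,0,0,0,0,0],
    [0,0,0,0,0,0],
    [0,0,0,0,0,0],
    [0,0,0,0,0,0],
    [0,0,0,0,0,0],
    [0,0,0,0,0,0],
    [0,0,0,0,0,0],
    [0,0,0,0,0,0]
  ],
  "aperture": 0.03,
  "grip_force": 25
}}

```text
time_s: 11.22
eef_pos: [0.4535, 0.0238, 0.0726]
ee_rot: [0.0, 0.606, 0.796, 0.0]
wrist_force: [0.2, -0.1, 0.8]
width: 0.041
gripper_force: 25.0
```

Scaled: -0.035 m / 0.4 = -0.0875, -0.03 m / 0.4 = -0.075, 0.105 rad / 3.1416 = 0.0334.

>>> {"name": "shift_gripper", "arguments": {
  "increments": [
    [0,0,-0.025,0,0,0],
    [0,0,-0.075,0,0,0],
    [0,0,-0.0875,0,0,0],
    [0,0,-0.0875,0,0,0],
    [0,0,0,0,0,0.035],
    [0,0,0,0,0,0.035],
    [0,0,0,0,0,0.0334],
    [0,0.0875,0,0,0,0],
    [0,0.0875,0,0,0,0],
    [0,0.05,0,0,0,0],
    [0,0,0,0,0,0],
    [0,0,0,0,0,0]
  ]
}}

```text
time_s: 12.22
eef_pos: [0.5433, 0.019, 0.1823]
ee_rot: [-0.001, 0.727, 0.687, -0.0]
wrist_force: [-0.5, 0.6, -2.0]
width: 0.041
gripper_force: 25.0
```

```bash
python3 - <<'E'
from h import *; import pickle
np.set_printoptions(precision=4,suppress=True)
s=manip.get_state(); A=rot(s['ee_rot']); c=cam('wrist',s)
cv2.imwrite('pics/w4.png',manip.snapshot('wrist')[:,:,::-1]); pickle.dump(s,open('w4.pkl','wb'))
def dot(f,u,v,r=7):
    u,v=int(round(u)),int(round(v)); g=cv2.imread(f,0).astype(float)[v-r:v+r+1,u-r:u+r+1]; w=np.clip(np.median(g)-25-g,0,None); Y,X=np.mgrid[v-r:v+r+1,u-r:u+r+1]
    return ((w*X).sum()/w.sum(),(w*Y).sum()/w.sum())
s3=pickle.load(open('w3.pkl','rb'));c3=cam('wrist',s3); p3=dot('pics/w3.png',443,157); q=proj(c,(.6627,.1014,.058)); print(p3,q)
print(plane(c3,p3,.058)); rs=[ray(c3,p3),ray(cam('top'),(221.46,145.66))]
if 0<q[1]<384: p4=dot('pics/w4.png',*q); print(p4,plane(c,p4,.058)); rs.append(ray(c,p4))
print(tri(rs)); print(s['eef_pos'],A.tolist(),s['wrist_force'],s['width'])
print(A.T@(np.array([.6627,.1014,.1306])-s['eef_pos']))
E
```

```text
(np.float64(442.7965292841649), np.float64(157.75965292841647)) [387.5745  79.8115]
[0.6631 0.1016 0.058 ]
(np.float64(387.7383696116091), np.float64(79.11331626120358)) [0.6628 0.102  0.058 ]
(array([0.6592, 0.1019, 0.0648]), np.float64(0.000835449973521689))
[0.5433 0.019  0.1823] [[0.055746313186133184, 0.9984437007422674, -0.001589029338715841], [0.9984443007019458, -0.05574436931468221, 0.001242451411879529], [0.0011519383473602108, -0.0016558193724142026, -0.9999979656480558]] [-0.4999  0.6164 -2.0401] 0.040973322526045845
[0.0889 0.1147 0.0516]
```

Wrist views put seat A at (0.6629, 0.1018). Next is the move over it and down to just above the floor.

Scaled: 0.023 m / 0.4 = 0.0575, 0.0223 m / 0.4 = 0.0558.

>>> {"name": "shift_gripper", "arguments": {
  "increments": [
    [0.0558,0.0575,0,0,0,0],
    [0.0558,0.0575,0,0,0,0],
    [0.0558,0.0575,0,0,0,0],
    [0.0558,0.0575,0,0,0,0],
    [0,0.0575,0,0,0,0],
    [0,0,0,0,0,0],
    [0,0,0.0375,0,0,0],
    [0,0,0.0375,0,0,0],
    [0,0,0.025,0,0,0],
    [0,0,0,0,0,0],
    [0,0,0,0,0,0]
  ]
}}

```text
time_s: 13.18
eef_pos: [0.6624, 0.1011, 0.1428]
ee_rot: [-0.0, 0.727, 0.687, -0.0]
wrist_force: [0.1, -1.4, -2.8]
width: 0.041
gripper_force: 25.0
```

```bash
python3 - <<'E'
from h import *
np.set_printoptions(precision=4,suppress=True)
s=manip.get_state(); A=rot(s['ee_rot']); print(s['eef_pos'],s['wrist_force'],A.tolist(), A.T@(np.array([.6629,.1018,.1306])-s['eef_pos']))
E
```

```text
[0.6624 0.1011 0.1428] [ 0.0542 -1.4033 -2.7783] [[0.05584080228583847, 0.9984393902254042, -0.0007673632758590153], [0.9984395366120841, -0.055841196659813755, -0.0005024793000722288], [-0.0005445456095617662, -0.0007381069863137462, -0.9999995793339895]] [0.0008 0.0005 0.0122]
```

Scaled: 0.005 m / 0.4 = 0.0125, 0.003 m / 0.4 = 0.0075.

>>> {"name": "shift_gripper", "arguments": {
  "increments": [
    [0.002,0.0013,0.0125,0,0,0],
    [0,0,0.0075,0,0,0],
    [0,0,0.0025,0,0,0],
    [0,0,0.0025,0,0,0],
    [0,0,0.0025,0,0,0],
    [0,0,0.0013,0,0,0],
    [0,0,0.0013,0,0,0],
    [0,0,0.0013,0,0,0],
    [0,0,0.0013,0,0,0],
    [0,0,0,0,0,0],
    [0,0,0,0,0,0]
  ]
}}

```text
time_s: 14.1
eef_pos: [0.664, 0.1023, 0.1306]
ee_rot: [0.0, 0.727, 0.687, 0.0]
wrist_force: [-2.8, -1.0, 5.4]
width: 0.041
gripper_force: 25.0
```

>>> {"name": "shift_gripper", "arguments": {
  "increments": [
    [0,0,0,0,0,0],
    [0,0,0,0,0,0],
    [0,0,0,0,0,0],
    [0,0,0,0,0,0],
    [0,0,0,0,0,0],
    [0,0,0,0,0,0]
  ],
  "aperture": 0.087
}}

```text
time_s: 14.6
eef_pos: [0.6637, 0.1021, 0.1295]
ee_rot: [0.0, 0.727, 0.687, -0.0]
wrist_force: [0.0, -0.6, -0.6]
width: 0.0733
gripper_force: 0.0
```

>>> {"name": "shift_gripper", "arguments": {
  "increments": [
    [0,0,-0.025,0,0,0],
    [0,0,-0.075,0,0,0],
    [0,0,-0.1,0,0,0],
    [0,0,-0.0875,0,0,0],
    [0,-0.1,0,0,0,0],
    [0,-0.1,0,0,0,0],
    [0,-0.1,0,0,0,0],
    [0.07,-0.0675,0,0,0,0],
    [0.07,-0.0675,0.0225,0,0,0],
    [0.07,-0.0675,0.0225,0,0,0],
    [0,-0.05,0.0225,0,0,0],
    [0,0,0,0,0,0],
    [0,0,0,0,0,0]
  ]
}}

```text
time_s: 15.68
eef_pos: [0.4472, 0.1985, 0.2182]
ee_rot: [0.001, 0.726, 0.688, -0.0]
wrist_force: [0.9, -0.2, 0.8]
width: 0.0872
gripper_force: 0.0
```

```bash
python3 - <<'E'
from h import *; import pickle
s=manip.get_state(); print(s['eef_pos'],rot(s['ee_rot']).round(4).tolist())
cv2.imwrite('pics/w5.png',manip.snapshot('wrist')[:,:,::-1]); pickle.dump(s,open('w5.pkl','wb'))
c=cam('wrist',s); print(proj(c,(.4466,.1974,.068)))
E
```

```text
[0.44722472 0.19851107 0.21819905] [[0.0545, 0.9985, 0.0012], [0.9985, -0.0545, -0.0013], [-0.0013, 0.0013, -1.0]]
[257.1230415  171.51817301]
```

View pics/w5.png

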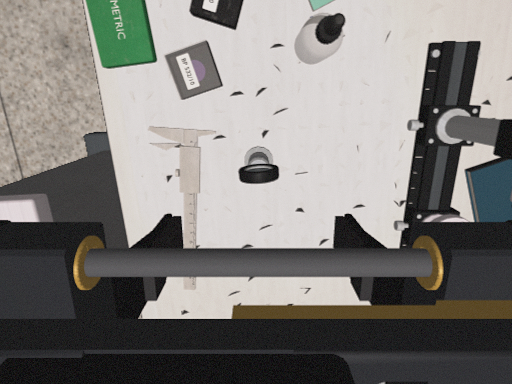

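The window is at (258,172), nearly parallel to the fingers, and the bottle's foot is near (318,48). I'll measure both.

```bash
python3 m.py w5 258 173 0.068 70; python3 - <<'E'
from h import *; import pickle
s=pickle.load(open('w5.pkl','rb'));print(plane(cam('wrist',s),(316,45),0))
E
```

```text
[239 165  39  18 492] [258.4472 174.939 ]
((258.2743835449219, 174.1150665283203), (16.363676071166992, 38.31494140625), 86.18592071533203)
tool L,R [-0.0029 -0.0203  0.1502] [-0.0015  0.0206  0.1502] mid [-0.0022  0.0001  0.1502] width 0.04087669052460035 yaw about tool z -0.03481255814039616
[0.52095555 0.32553925 0.        ]
```

View pics/crop.png

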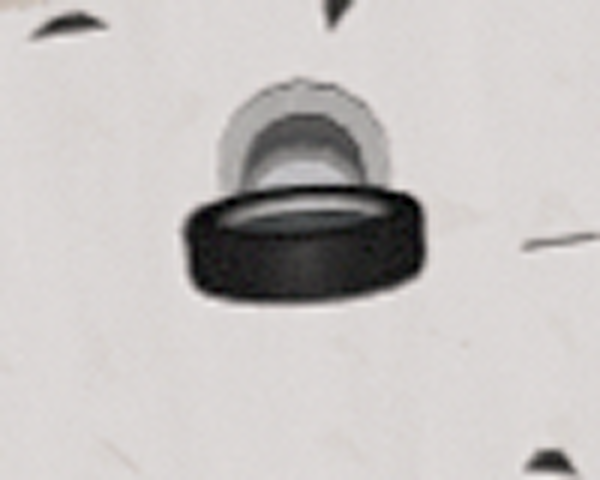

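The crop shows a slight turn of about -0.055 rad, and the bottle (edge at y about 0.305) is clear of the gripper body. Next I'll descend and grip.

Scaled: 0.034 m / 0.4 = 0.085, 0.02 m / 0.4 = 0.05, -0.055 rad / 3.1416 = -0.0175.

>>> {"name": "shift_gripper", "arguments": {
  "increments": [
    [-0.005,0,0,0,0,-0.0175],
    [0,0,0.085,0,0,0],
    [0,0,0.085,0,0,0],
    [0,0,0.085,0,0,0],
    [0,0,0.085,0,0,0],
    [0,0,0.05,0,0,0],
    [0,0,0.0325,0,0,0],
    [0,0,0,0,0,0],
    [0,0,0,0,0,0]
  ]
}}

```text
time_s: 16.48
eef_pos: [0.4484, 0.1964, 0.0491]
ee_rot: [-0.0, 0.708, 0.706, 0.0]
wrist_force: [0.8, -0.6, 0.5]
width: 0.087
gripper_force: 0.0
```

>>> {"name": "shift_gripper", "arguments": {
  "increments": [
    [0,0,0,0,0,0],
    [0,0,0,0,0,0],
    [0,0,0,0,0,0],
    [0,0,0,0,0,0],
    [0,0,0,0,0,0],
    [0,0,0,0,0,0],
    [0,0,0,0,0,0],
    [0,0,0,0,0,0],
    [0,0,0,0,0,0],
    [0,0,0,0,0,0]
  ],
  "aperture": 0.03,
  "grip_force": 25
}}

```text
time_s: 17.32
eef_pos: [0.4476, 0.1963, 0.0485]
ee_rot: [0.0, 0.707, 0.707, -0.0]
wrist_force: [-0.1, -0.0, 1.3]
width: 0.0413
gripper_force: 25.0
```

Scaled: -0.04 m / 0.4 = -0.1, -0.029 m / 0.4 = -0.0725, 0.058 rad / 3.1416 = 0.0185.

>>> {"name": "shift_gripper", "arguments": {
  "increments": [
    [0,0,-0.025,0,0,0],
    [0,0,-0.075,0,0,0],
    [0,0,-0.1,0,0,0],
    [0,0,-0.1,0,0,0.0185],
    [-0.0875,0.025,0,0,0,0],
    [-0.0875,0.025,0,0,0,0],
    [-0.0875,0.025,0,0,0,0],
    [-0.0875,0.025,0,0,0,0],
    [-0.0875,0.025,0,0,0,0],
    [-0.0875,0.025,0,0,0,0],
    [-0.0875,0.025,0,0,0,0],
    [-0.0875,0.025,0,0,0,0],
    [-0.0725,0.075,0,0,0,0],
    [-0.0725,0.075,0,0,0,0],
    [0,0,0,0,0,0],
    [0,0,0,0,0,0]
  ]
}}

```text
time_s: 18.65
eef_pos: [0.5675, -0.151, 0.1676]
ee_rot: [-0.001, 0.729, 0.685, -0.0]
wrist_force: [0.4, 1.5, -3.6]
width: 0.0413
gripper_force: 25.0
```

```bash
python3 - <<'E'
from h import *; import pickle
np.set_printoptions(precision=4,suppress=True)
s=manip.get_state(); A=rot(s['ee_rot']); c=cam('wrist',s)
cv2.imwrite('pics/w6.png',manip.snapshot('wrist')[:,:,::-1])
print(s['eef_pos'],A.tolist(),s['width'],proj(c,(.6478,-.1542,.082)),A.T@(np.array([.6478,-.1542,.1305])-s['eef_pos']))
E
```

```text
[ 0.5675 -0.151   0.1676] [[0.061949035011493445, 0.99807796828991, -0.0016389860982801122], [0.9980780416008918, -0.06194625036482122, 0.0016985110737134782], [0.0015937174383813405, -0.0017410571571553866, -0.9999972143884713]] 0.04126830109489856 [353.5195 186.6567] [0.0017 0.0804 0.037 ]
```

View pics/w6.png

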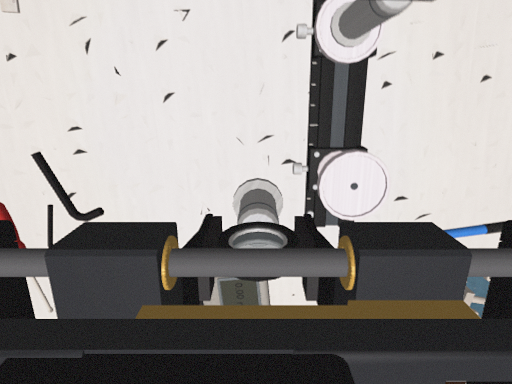

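The seat dot is at (354,186), matching the prediction, and the filter's foot sits centred in its seat at (349,25). Next I'll move over seat C and partway down.

Scaled: 0.03 m / 0.4 = 0.075, 0.0017 m / 0.4 = 0.0043.

>>> {"name": "shift_gripper", "arguments": {
  "increments": [
    [0.0043,0.075,0,0,0,0],
    [0,0.075,0,0,0,0],
    [0,0.051,0,0,0,0],
    [0,0,0,0,0,0],
    [0,0,0.0375,0,0,0],
    [0,0,0.025,0,0,0],
    [0,0,0,0,0,0],
    [0,0,0,0,0,0]
  ]
}}

```text
time_s: 19.37
eef_pos: [0.6467, -0.1518, 0.1434]
ee_rot: [-0.001, 0.727, 0.686, -0.001]
wrist_force: [-0.1, 0.2, -2.5]
width: 0.0411
gripper_force: 25.0
```

```bash
python3 - <<'E'
from h import *
np.set_printoptions(precision=4,suppress=True)
s=manip.get_state(); A=rot(s['ee_rot']); print(s['eef_pos'],s['wrist_force'],A.T@(np.array([.6478,-.1542,.1305])-s['eef_pos']))
E
```

```text
[ 0.6467 -0.1518  0.1434] [-0.1088  0.2011 -2.4631] [-0.0023  0.0013  0.0128]
```

Scaled: 0.005 m / 0.4 = 0.0125, 0.003 m / 0.4 = 0.0075.

>>> {"name": "shift_gripper", "arguments": {
  "increments": [
    [-0.0055,0.0025,0.0125,0,0,0],
    [0,0,0.0075,0,0,0],
    [0,0,0.0025,0,0,0],
    [0,0,0.0025,0,0,0],
    [0,0,0.0025,0,0,0],
    [0,0,0.0013,0,0,0],
    [0,0,0.0013,0,0,0],
    [0,0,0.0013,0,0,0],
    [0,0,0.0013,0,0,0],
    [0,0,0,0,0,0],
    [0,0,0,0,0,0]
  ]
}}

```text
time_s: 20.28
eef_pos: [0.6488, -0.1544, 0.131]
ee_rot: [0.0, 0.728, 0.686, 0.0]
wrist_force: [-2.0, -0.3, 0.2]
width: 0.0406
gripper_force: 25.0
```

Units first: shifts go in shares of 0.4 m and turns go in shares of pi rad. So 0.0005 m / 0.4 = 0.0013.

>>> {"name": "shift_gripper", "arguments": {
  "increments": [
    [0,0,0.0013,0,0,0],
    [0,0,0.0013,0,0,0],
    [0,0,0,0,0,0],
    [0,0,0,0,0,0]
  ]
}}

```text
time_s: 20.62
eef_pos: [0.649, -0.1541, 0.1308]
ee_rot: [0.0, 0.728, 0.686, 0.0]
wrist_force: [-3.4, 1.1, 8.0]
width: 0.0408
gripper_force: 25.0
```

Contact at 8 N. Now I'll release, rise, back off and check all three.

>>> {"name": "shift_gripper", "arguments": {
  "increments": [
    [0,0,0,0,0,0],
    [0,0,0,0,0,0],
    [0,0,0,0,0,0],
    [0,0,0,0,0,0],
    [0,0,0,0,0,0],
    [0,0,0,0,0,0]
  ],
  "aperture": 0.087
}}

```text
time_s: 21.12
eef_pos: [0.6486, -0.1546, 0.1294]
ee_rot: [0.0, 0.728, 0.686, -0.0]
wrist_force: [-0.4, 0.1, 0.0]
width: 0.0734
gripper_force: 0.0
```

>>> {"name": "shift_gripper", "arguments": {
  "increments": [
    [0,0,-0.025,0,0,0],
    [0,0,-0.075,0,0,0],
    [0,0,-0.1,0,0,0],
    [0,0,-0.1,0,0,0],
    [0,-0.1,0,0,0,0],
    [0,-0.1,0,0,0,0],
    [0,-0.1,0,0,0,0],
    [0,-0.1,0,0,0,0],
    [0,-0.1,0,0,0,0],
    [0,0,0,0,0,0],
    [0,0,0,0,0,0],
    [0,0,0,0,0,0]
  ]
}}

```text
time_s: 22.12
eef_pos: [0.4496, -0.1428, 0.2507]
ee_rot: [0.001, 0.728, 0.686, 0.0]
wrist_force: [0.8, -0.5, -0.4]
width: 0.0869
gripper_force: 0.0
```

```bash
python3 - <<'E'
from h import *
for n in ('side','top'): cv2.imwrite(f'pics/{n}9.png',manip.snapshot(n)[:,:,::-1])
a=cv2.resize(cv2.imread('pics/side9.png')[85:265,240:350],None,fx=3.3,fy=3.3,interpolation=cv2.INTER_CUBIC)
b=cv2.resize(cv2.imread('pics/top9.png')[110:190,190:345],None,fx=2.7,fy=2.7,interpolation=cv2.INTER_CUBIC)
o=np.zeros((max(a.shape[0],b.shape[0]),a.shape[1]+b.shape[1],3),np.uint8); o[:a.shape[0],:a.shape[1]]=a; o[:b.shape[0],a.shape[1]:]=b
print(o.shape); cv2.imwrite('pics/f.png',o)
E
```

```text
(594, 781, 3)
```

View pics/f.png

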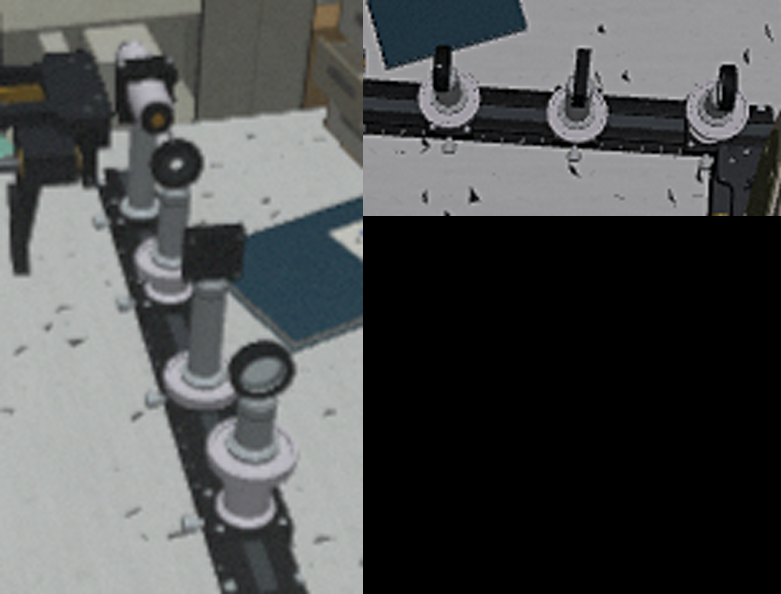

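The side and top views show all three optics upright. Each foot sits inside its seat and each face is along the rail, with the filter low, the iris in the middle and the window high. The arm is clear, so I'm handing in.

```bash
python3 -c "
from station import manip
print(manip.sign_off())"
```

```text
the job is handed in; nothing more can be done
None
```

The filter is on the low carrier, the iris on the middle and the window on the high, each set down gently, upright and facing along the rail; I handed the job in at about 22 s, and no verdict came back.

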